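Wind up the plate turntable

TASK

Wind up the spring-driven turntable that has the culture dish on it: turn its upright wing key clockwise (seen from above) until it is fully wound against its stop, in at least two part turns, letting go of the key part-way. Leave the dish lying on its platter and do not turn the key of the empty turntable.

Things in the scene. Friction and masses are not known exactly. Their poses are not given: they have to be found in the camera images.
- key_grip (a point): Steel wing key to wind, on the turntable with the dish. Point on its upright turning axis at mid-height of the wings, 86 mm above the bench; z up, x along the wings, turning with them. Wings: one flat upright plate 50 mm long (two round lobes), 8 mm thick, 25 mm high, alike either way round, on a 10 mm shaft over a 28 mm boss whose top is 57 mm above the bench.
- key (a joint): That key's angle, rad, growing clockwise seen from above. Starts between 0 and 0.7; 2.7 is the stop, fully wound: there the wings lie along the case's long side (dark index lines on the case), and not before. Takes 0.08 to 0.14 N m, more as the spring winds; a click holds the key where it is let go.
- dish: Closed culture dish, 90 mm across, 15 mm high, amber-brown under a clear lid, loose on the platter (100 mm across) of the turntable to wind. Origin at the centre of its underside, 57 mm above the bench. That turntable is a fixed white case 230 x 130 x 45 mm, long side within 30 degrees of straight away from the robot; platter at the far end, key at the near end, axes 115 mm apart.
- empty_key_tip (a point): End of one wing of the key on the empty turntable, 86 mm above the bench and 25 mm from that key's axis. Not to be turned. That turntable is just the same but without a dish, left or right of the one to wind.

How it is judged:
By the outcome, as a careful person would: the job done as asked, in the order asked, and still so for the second after the job is handed in, with the robot touching nothing.
It also fails if it takes over 48 s, if anything falls off the work surface, if the arm or the gripper's body presses on something with over 40 N, if the wrist force passes 120 N, or if a joint passes its speed limit or range.

ROBOT

A 6-joint arm with a two-finger parallel gripper is mounted at the origin on the work surface. World frame = base frame: x ahead of the robot, y to its left, z up, the work surface at z = 0. Lengths are in mm, angles in rad, forces in N, time in s.
With the tool pointing down it reaches from about 275 to 1000 mm from the base axis. Payload 8.4 kg.
Tool frame: the origin (TCP) lies at the very end of the fingers, on their centre line; the grasp point (between the pads) lies 19 mm behind it; z points along the fingers, x is the direction in which the jaws open and shut, and the axes are right-handed (so a half turn about z gives the same grasp; the last joint's range is limited). The gripper opens to 85 mm and grips with 20 to 120 N. Pads are 22 mm wide; open, the fingers measure 114 mm over their backs; the gripper's body (76 mm by 85 mm) begins 54 mm behind the grasp point. The pads swing forward as they close: fully open they stand 13 mm farther back than shut.
Start: joints at [1.18, 0.353, 1.633, -0, 1.155, -0.002], TCP at [236.923, 578.356, 231.281] pointing down, gripper open.
Joint ranges: [-2.63, 2.63], [-0.92, 2.1], [0.06, 2.66], [-1.3, 4.44], [0, 2.69], [-3.02, 3.02]. Speed limits (rad/s): [2.22, 2.22, 2.79, 3.14, 3.14, 3.14].

INTERFACE

Orientations are given as [roll, pitch, yaw] about the fixed x, y, z axes, in that order (R = Rz(yaw) Ry(pitch) Rx(roll)).
In Python, from rig import r gives the robot as it stands. The module is installed in compiled form; this text tells all that it offers.
- The arm moves only by the tool apply_moves, never from a script. Its argument "targets" is a list that holds one entry, the list of rows, each a list of 7 numbers: the gripper's target within -1 to 1 (fully open at 1, half-way at 0, shut at -1), then the shift along the tool's x, y, z in cm, then the turn, a rotation vector about the tool's x, y, z in degrees. A call has 1 to 8 rows; each row is the pose to reach, as a shift and turn from the pose measured when the call began, along the tool's axes at that moment; what a row does not reach only later rows make up. A row lasts 1/10 s, in which the tool goes at most 50 mm and 8.59 degrees, less where a joint would pass 70% of its speed; a pose out of reach is approached as far as the arm can. A call with a gripper value outside its range is refused whole. The fingers move at their own pace and stop on an object; "newtons" is the grip in N (left out, the last holds). Time passes only in rows, so rows that repeat a pose let the fingers close. It gives the time, the measured TCP pose, the force and the opening at its end, in the units of the state.
- r.sense(): the state, without advancing time (a new reading comes with each control period).
- r.grab_frame(name): name is "side" or "top" or "wrist"; returns a dict with "pixels" (384x512x3 uint8, red, green, blue), "fov_y" (degrees; the focal length in pixels is half the picture's height over the tangent of half this angle, whatever the lens; pixels are square), "cx", "cy" (the principal point, pixels), "R" (3x3) and "t" (3): a world point X has camera coordinates R X + t; the wrist camera has in their place "mount" (4x4, takes a point from camera to tool coordinates, whose origin is the TCP and whose axes are the tool frame's). Camera axes: x right, y down, z forward; pixel columns grow to the right and rows downward; lengths in mm; the calibration is good to about 2 mm. A picture is of the moment at which its call begins: read the wrist's pose just before it. There is no depth.
- r.sign_off(): hands the job in, once; it reports no verdict.
The state is a dict: "clock": time; "qpos": joint angles; "qvel": joint speeds; "joint_efforts": joint torques, N m; "eef_pos": TCP position; "tcp_rot": TCP orientation; "contact_force": force on the tool from outside, world axes, zero at the start; "wrist_torque": the same for the moment, N m; "opening": opening from 0.0 (shut) to 1.0 (fully open).
Only numpy, scipy, OpenCV 4.12 (cv2) and the standard library are available. Lean on these libraries where they do the work, as an engineer would, in place of code of your own. Each camera call takes 0.05 s, during which the arm holds its last target. There are 200 camera calls.

## Working session

There is one attempt and no reset: what is moved stays moved. The work goes in short steps, Python scripts to look and compute and a tool call to move; the robot and the scene stay as the last step left them, time stands still between calls to the robot, and variables do not carry over. Pictures are saved under pics/ and viewed, about 8 in all and at most 12, crops included, and the job is handed in when it is done.

Besides the shell and the picture viewer there is one more tool, called after ">>>" by a JSON object that holds its "op" and its "data". apply_moves: Moves the arm, as the interface text tells. Its arguments: {"type":"object","properties":{"targets":{"type":"array"},"newtons":{"type":"number"}},"required":["targets"]}

```bash
mkdir -p pics; python3 - <<'E'
from rig import r
import cv2,numpy as np,pickle
s=r.sense();print(s)
d={}
for n in("top","side"):
    f=r.grab_frame(n);d[n]=f
    cv2.imwrite(f"pics/{n}0.png",f["pixels"][:,:,::-1]);print(n,f["fov_y"],f["cx"],f["cy"],f["R"],f["t"])
pickle.dump(d,open("f0.pkl","wb"))
E
```

```text
{'clock': 0.0, 'qpos': array([ 1.17961786e+00,  3.53676752e-01,  1.63415345e+00,  8.36888551e-06,
        1.15519793e+00, -2.39250469e-03]), 'qvel': array([-0.00039923,  0.00110962, -0.00032807,  0.00018124, -0.00046307,
       -0.00053465]), 'joint_efforts': array([-7.51951611e-04, -6.05238175e+01, -3.42074883e+01, -9.03895830e-05,
        9.32738709e-03, -3.56980280e-06]), 'eef_pos': array([236.72265033, 577.90710363, 230.53555673]), 'tcp_rot': array([-3.14158157e+00,  1.43545003e-03,  1.18200699e+00]), 'contact_force': array([0.05271236, 0.16318319, 0.14177254]), 'wrist_torque': array([-0.09433754,  0.02191076, -0.00977351]), 'opening': 0.9994011882263506}
top 48.831585562147964 255.20144262610924 194.83115305839726 [[ 0.02574036 -0.99942612 -0.02201967]
 [-0.99709837 -0.02408941 -0.0722118 ]
 [ 0.07163991  0.02381453 -0.99714622]] [-16.77184461 580.61973246 842.88140405]
side 43.743951859910354 257.02308955361605 186.10542082655576 [[-0.83456298 -0.55088454  0.0055547 ]
 [-0.41349102  0.61969214 -0.66708832]
 [ 0.36404644 -0.55902403 -0.74495793]] [479.44706282 311.13111082 737.99585645]
```

View pics/top0.png

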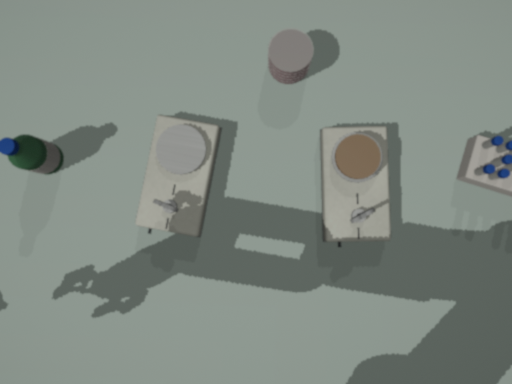

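View pics/side0.png

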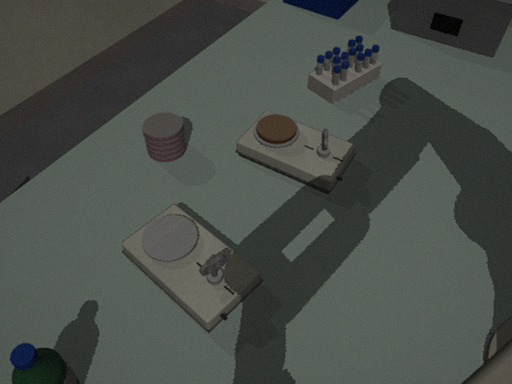

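The top view shows the dish turntable on the right: amber dish at about (358,157), key near (361,214). The empty turntable is on the left, with its key near (168,206). The side view agrees: dish at (277,130), key at (324,145).

```bash
cat >h.py <<'E'
import numpy as np
def ray(f,u,v):
    F=192/np.tan(np.radians(f["fov_y"])/2)
    d=f["R"].T@np.array([(u-f["cx"])/F,(v-f["cy"])/F,1]);return -f["R"].T@f["t"],d
def plane(f,u,v,z):
    o,d=ray(f,u,v);return o+d*(z-o[2])/d[2]
def proj(f,X):
    F=192/np.tan(np.radians(f["fov_y"])/2);c=f["R"]@X+f["t"];return c[:2]/c[2]*F+[f["cx"],f["cy"]]
E
python3 - <<'E'
import pickle,cv2,numpy as np
from h import *
d=pickle.load(open("f0.pkl","rb"));t=d["top"]
for n,z in(("top",66),("side",66)):
    p=d[n]["pixels"];h=cv2.cvtColor(p,cv2.COLOR_RGB2HSV)
    m=((h[...,0]<20)&(h[...,1]>100)&(h[...,2]>60)).astype(np.uint8)
    k,l,st,c=cv2.connectedComponentsWithStats(m);i=1+st[1:,4].argmax()
    print(n,c[i],st[i],plane(d[n],*c[i],z))
p=t["pixels"]
for uv in((321,127),(386,125),(389,240),(323,241)):print(plane(t,*uv,45))
for uv in((357,195),(359,236)):print("idx",plane(t,*uv,45))
a=cv2.resize(p[180:250,310:400],None,fx=8,fy=8,interpolation=3)
b=cv2.resize(d["side"]["pixels"][115:195,280:365],None,fx=6,fy=6,interpolation=3)
a=cv2.convertScaleAbs(a,alpha=1.5);b=cv2.convertScaleAbs(b,alpha=1.5)
cv2.imwrite("pics/c1.png",a[:,:,::-1]);cv2.imwrite("pics/c2.png",b[:,:,::-1])
E
```

```text
Traceback (most recent call last):
ValueError: attempt to get argmax of an empty sequence
```

```bash

python3 - <<'E'
import pickle,cv2,numpy as np
from h import *
d=pickle.load(open("f0.pkl","rb"));t=d["top"]
print(t["pixels"][157,358],d["side"]["pixels"][130,277])
for n,z in(("top",66),("side",66)):
    p=d[n]["pixels"].astype(int)
    m=((p[...,0]-p[...,2]>30)).astype(np.uint8)
    k,l,st,c=cv2.connectedComponentsWithStats(m)
    if k<2:continue
    i=1+st[1:,4].argmax()
    print(n,c[i],st[i],plane(d[n],*c[i],z))
p=t["pixels"]
for uv in((321,127),(386,125),(389,240),(323,241)):print(plane(t,*uv,45))
for uv in((357,195),(359,236)):print("idx",plane(t,*uv,45))
a=cv2.resize(p[180:250,310:400],None,fx=8,fy=8,interpolation=3)
b=cv2.resize(d["side"]["pixels"][115:195,280:365],None,fx=6,fy=6,interpolation=3)
a=cv2.convertScaleAbs(a,alpha=1.5);b=cv2.convertScaleAbs(b,alpha=1.5)
c=np.zeros((560,1240,3),np.uint8)
c[:,:720]=a;c[:480,725:725+510]=b;c=cv2.resize(c,(800,361))
cv2.imwrite("pics/c1.png",c[:,:,::-1])
E
```

```text
[124 105  86] [68 57 42]
top [357.4541806  156.20602007] [ 336  135   44   43 1495] [ 657.39878956 -199.51942179   66.        ]
side [282.5        116.33333333] [281 116   4   2   6] [ 664.27254616 -238.21656451   66.        ]
[ 718.34486504 -131.01434872   45.        ]
[ 725.04944476 -260.18208046   45.        ]
[ 496.89367841 -266.82276973   45.        ]
[ 491.53204685 -138.22665137   45.        ]
idx [ 583.6403265  -203.82165602   45.        ]
idx [ 503.14909534 -208.40251905   45.        ]
```

View pics/c1.png

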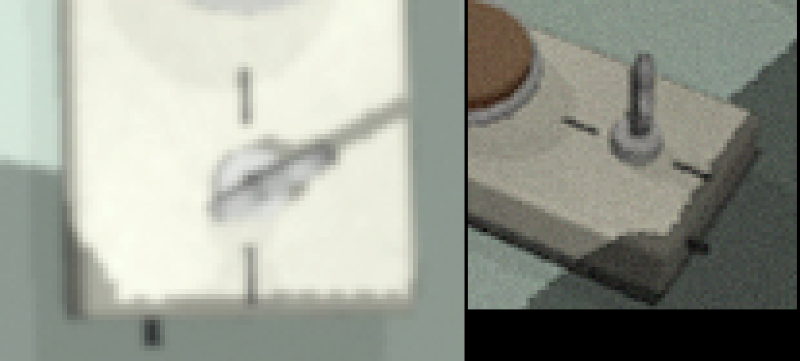

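The enlarged crop shows wings running from about (351,221) to (375,209) in top-view pixels. That is some 115° before the index line, which agrees with a key angle near 0.7. Next I'll refine the fix and compute the first approach.

```bash
cat >>h.py <<'E'
from scipy.spatial.transform import Rotation as Ro
def rel(x,y,z,yaw,s):
    R0=Ro.from_euler("xyz",s["tcp_rot"]);Rt=Ro.from_euler("xyz",[np.pi,0,np.radians(yaw)])
    return np.round(np.r_[R0.inv().apply(np.array([x,y,z])-s["eef_pos"])/10,np.degrees((R0.inv()*Rt).as_rotvec())],2)
E
python3 - <<'E'
from rig import r
import pickle
from h import *
d=pickle.load(open("f0.pkl","rb"));t=d["top"]
for uv in((350.7,221.1),(374.9,209.1)):print(plane(t,*uv,86),plane(t,*uv,98))
s=r.sense();f=r.grab_frame("wrist");print(f["mount"],f["fov_y"],f["cx"],f["cy"])
print(rel(543,-203,230,26,s))
E
```

```text
[ 531.2590721  -183.65423369   86.        ] [ 531.07400988 -181.23012742   98.        ]
[ 554.82371284 -228.49681219   86.        ] [ 554.28342008 -225.39671626   98.        ]
[[ 9.99998080e-01  1.07017346e-03  1.64165590e-03  4.40422255e-01]
 [-1.52046424e-03  9.52209134e-01  3.05443045e-01 -7.80873818e+01]
 [-1.23632270e-03 -3.05444954e-01  9.52208933e-01 -1.42556580e+02]
 [ 0.00000000e+00  0.00000000e+00  0.00000000e+00  1.00000000e+00]] 71.99136734117715 254.8992280411713 193.33211661525863
[-6.066e+01  5.794e+01  1.400e-01  2.000e-02  7.000e-02  4.172e+01]
```

>>> {"op": "apply_moves", "data": {"targets": [[[1,-60.66,57.94,3,0,0,41.7],[1,-60.66,57.94,3,0,0,41.7],[1,-60.66,57.94,3,0,0,41.7],[1,-60.66,57.94,3,0,0,41.7],[1,-60.66,57.94,3,0,0,41.7],[1,-60.66,57.94,3,0,0,41.7],[1,-60.66,57.94,3,0,0,41.7],[1,-60.66,57.94,3,0,0,41.7]]]}}

```text
clock: 0.95
eef_pos: [382.9, 204.3, 217.1]
tcp_rot: [3.141, 0.0, 0.455]
contact_force: [1.4, 0.2, 1.5]
opening: 1.001
```

```bash
python3 -c "
from rig import r
from h import *
s=r.sense();print(s['eef_pos'],s['tcp_rot'],rel(543,-206,200,26,s))"
```

```text
[382.94344516 204.26594478 217.05307898] [3.14083800e+00 3.84000968e-04 4.54622629e-01] [-3.640e+00  4.389e+01  1.740e+00  4.000e-02  2.000e-02  5.000e-02]
```

>>> {"op": "apply_moves", "data": {"targets": [[[1,-3.64,43.9,1.7,0,0,0],[1,-3.64,43.9,1.7,0,0,0],[1,-3.64,43.9,1.7,0,0,0],[1,-3.64,43.9,1.7,0,0,0],[1,-3.64,43.9,1.7,0,0,0],[1,-3.64,43.9,1.7,0,0,0],[1,-3.64,43.9,1.7,0,0,0],[1,-3.64,43.9,1.7,0,0,0]]]}}

```text
clock: 1.75
eef_pos: [527.8, -168.6, 201.8]
tcp_rot: [3.141, 0.0, 0.454]
contact_force: [0.7, 0.6, 0.5]
opening: 0.997
```

>>> {"op": "apply_moves", "data": {"targets": [[[1,0,4.5,0,0,0,0],[1,0,4.5,0,0,0,0],[1,0,4.5,0,0,0,0]]]}}

```text
clock: 2.05
eef_pos: [547.3, -209.9, 201.2]
tcp_rot: [-3.141, 0.001, 0.452]
contact_force: [-1.3, 0.3, -0.0]
opening: 1.002
```

```bash
cat >>h.py <<'E'
def wrist(s,f):
    R0=Ro.from_euler("xyz",s["tcp_rot"]).as_matrix();M=f["mount"]
    Rc=R0@M[:3,:3];c=R0@M[:3,3]+s["eef_pos"]
    return dict(f,R=Rc.T,t=-Rc.T@c)
E
python3 - <<'E'
from rig import r
import cv2,pickle
from h import *
s=r.sense();f=wrist(s,r.grab_frame("wrist"));pickle.dump(f,open("w1.pkl","wb"))
print(s['eef_pos'],s['tcp_rot'],s['contact_force'])
cv2.imwrite("pics/w1.png",cv2.convertScaleAbs(f["pixels"][:,:,::-1],alpha=1.3))
E
```

```text
[ 547.29396898 -209.85026315  201.18036174] [-3.14120610e+00  1.03263692e-03  4.52233887e-01] [-1.31691068  0.34176322 -0.02731283]
```

View pics/w1.png

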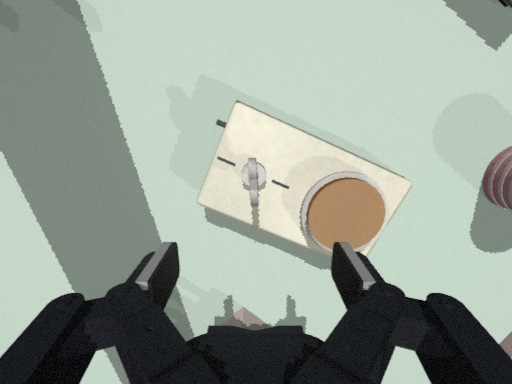

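The wrist view shows the case, the index lines at (217,157)–(235,164) and (272,180)–(288,187), the key wings from (252,158) to (255,205), and the dish at (346,214). I'll enlarge around the key.

```bash
python3 - <<'E'
import cv2,pickle
f=pickle.load(open("w1.pkl","rb"))
cv2.imwrite("pics/w1c.png",cv2.resize(cv2.convertScaleAbs(f["pixels"][145:217,205:301,::-1],alpha=1.0),None,fx=8,fy=8,interpolation=2))
E
```

```text
(no output)
```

View pics/w1c.png

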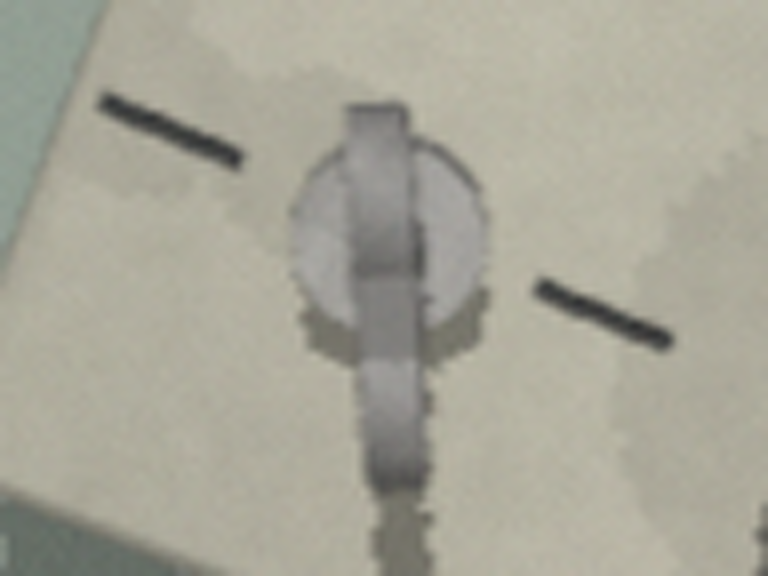

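```bash
python3 - <<'E'
from rig import r
import pickle
from h import *
f=pickle.load(open("w1.pkl","rb"));s=r.sense()
P=lambda x,y,z:plane(f,205+(x+.5)/8-.5,145+(y+.5)/8-.5,z)[:2]
ang=lambda a,b:np.degrees(np.arctan2(*(b-a)[::-1]))
a=[P(x,y,45) for x,y in((102,101),(240,160),(540,287),(672,343))]
print("idx",a,ang(a[0],a[3]),(a[0]+a[3])/2,(a[1]+a[2])/2)
print("boss",P(390,237,57))
for z1,z2 in((93,80),(98,75),(90,84)):
    p,q=P(377,103,z1),P(400,492,z2);print(p,q,(p+q)/2,np.linalg.norm(q-p),ang(p,q))
print("dish",plane(f,346,214,66), s["eef_pos"])
E
```

```text
idx [array([ 498.04687039, -204.87090515]), array([ 519.22593519, -204.00601238]), array([ 566.46095047, -201.9040433 ]), array([ 587.82214239, -200.97009805])] 2.4879823109524595 [ 542.93450639 -202.9205016 ] [ 542.84344283 -202.95502784]
boss [ 542.29714397 -202.12953213]
[ 530.13548447 -180.13548976] [ 556.38776522 -227.79565933] [ 543.26162484 -203.96557454] 54.412075944982426 -61.1530497921425
[ 529.80574303 -179.31691084] [ 557.19889729 -229.47734727] [ 543.50232016 -204.39712906] 57.152902669846284 -61.360571100831514
[ 530.33332933 -180.6266371 ] [ 555.73885956 -226.45030897] [ 543.03609445 -203.53847304] 52.395132122997715 -60.99516608221579
dish [ 655.83383418 -195.7546849    66.        ] [ 546.88884009 -208.84324274  201.22585891]
```

```bash
python3 -c "
from rig import r
from h import *
s=r.sense();print(s['eef_pos'],s['tcp_rot'],rel(542.9,-203.2,69,28.9,s))"
```

```text
[ 546.88884009 -208.84324274  201.22585891] [-3.14083316e+00  1.26022076e-03  4.53379306e-01] [-0.09 -0.67 13.22 -0.05  0.07 -2.92]
```

>>> {"op": "apply_moves", "data": {"targets": [[[1,-0.1,-0.67,3,0,0,-2.9],[1,-0.1,-0.67,6,0,0,-2.9],[1,-0.1,-0.67,8,0,0,-2.9],[1,-0.1,-0.67,10,0,0,-2.9],[1,-0.1,-0.67,11.5,0,0,-2.9],[1,-0.1,-0.67,12.5,0,0,-2.9],[1,-0.1,-0.67,13.2,0,0,-2.9],[1,-0.1,-0.67,13.2,0,0,-2.9]]], "newtons": 40}}

```text
clock: 2.9
eef_pos: [542.6, -202.9, 68.8]
tcp_rot: [-3.14, 0.002, 0.504]
contact_force: [-0.1, 0.5, -0.1]
opening: 1.0
```

```bash
python3 -c "
from rig import r
from h import *
s=r.sense();print(s['eef_pos'],s['tcp_rot'],s['contact_force'],rel(542.9,-203.2,69,28.9,s))"
```

```text
[ 542.58804837 -202.85536405   68.77412836] [-3.14010561e+00  1.75859200e-03  5.04343648e-01] [-0.11765859  0.46763875 -0.10210484] [ 0.01  0.05 -0.02 -0.09  0.1  -0.  ]
```

Position is within 0.5 mm. Closing.

>>> {"op": "apply_moves", "data": {"targets": [[[-1,0,0,0,0,0,0],[-1,0,0,0,0,0,0],[-1,0,0,0,0,0,0],[-1,0,0,0,0,0,0],[-1,0,0,0,0,0,0],[-1,0,0,0,0,0,0],[-1,0,0,0,0,0,0],[-1,0,0,0,0,0,0]]]}}

```text
clock: 3.7
eef_pos: [541.9, -203.3, 69.0]
tcp_rot: [-3.14, 0.003, 0.505]
contact_force: [-4.7, -2.8, 3.9]
opening: 0.09
```

```bash
python3 -c "
from rig import r
from h import *
s=r.sense();print(s['eef_pos'],s['tcp_rot'],s['contact_force'],s['wrist_torque'],s['opening'])"
```

```text
[ 541.90497273 -203.32418238   69.02004415] [-3.14001969e+00  3.00494665e-03  5.04645830e-01] [-4.74691793 -2.80291356  3.94654104] [-0.42362561  0.62990983  0.04328962] 0.0895460597121276
```

>>> {"op": "apply_moves", "data": {"targets": [[[-1,0,0,0,0,0,6],[-1,0,0,0,0,0,13],[-1,0,0,0,0,0,20],[-1,0,0,0,0,0,27],[-1,0,0,0,0,0,34],[-1,0,0,0,0,0,41],[-1,0,0,0,0,0,48],[-1,0,0,0,0,0,54]]]}}

```text
clock: 4.5
eef_pos: [542.2, -203.4, 69.1]
tcp_rot: [3.14, 0.002, -0.443]
contact_force: [0.7, -0.2, -0.5]
opening: 0.092
```

>>> {"op": "apply_moves", "data": {"targets": [[[-1,0,0,0,0,0,2],[-1,0,0,0,0,0,2]]]}}

```text
clock: 4.7
eef_pos: [542.2, -203.4, 69.1]
tcp_rot: [3.14, 0.002, -0.478]
contact_force: [-1.0, -1.3, -1.0]
opening: 0.09
```

```bash
python3 -c "
from rig import r
from h import *
s=r.sense();print(s['qpos'],s['eef_pos'],s['tcp_rot'],s['contact_force'],s['wrist_torque'],s['opening'])"
```

```text
[-3.60691421e-01  4.84253447e-01  1.85305718e+00 -1.67600307e-03
  8.06804630e-01  1.18400186e-01] [ 542.21656969 -203.36009263   69.08268116] [ 3.14009576e+00  2.36303220e-03 -4.77932375e-01] [-1.04913141 -1.2857277  -0.99673427] [-0.01594531 -0.08953938  0.07711551] 0.08995951177907048
```

>>> {"op": "apply_moves", "data": {"targets": [[[1,0,0,0,0,0,0],[1,0,0,0,0,0,0],[1,0,0,0,0,0,0],[1,0,0,0,0,0,0],[1,0,0,0,0,0,0],[1,0,0,0,0,0,0],[1,0,0,0,0,0,0],[1,0,0,0,0,0,0]]]}}

```text
clock: 5.5
eef_pos: [542.2, -203.4, 69.1]
tcp_rot: [3.14, 0.002, -0.478]
contact_force: [0.8, 0.4, -0.5]
opening: 1.003
```

>>> {"op": "apply_moves", "data": {"targets": [[[1,0,0,-2,0,0,0],[1,0,0,-5,0,0,0],[1,0,0,-8,0,0,0],[1,0,0,-11,0,0,0],[1,0,0,-13,0,0,0],[1,0,0,-13,0,0,0]]]}}

```text
clock: 6.1
eef_pos: [544.3, -204.0, 202.3]
tcp_rot: [3.141, -0.003, -0.478]
contact_force: [0.5, -0.3, 0.3]
opening: 0.999
```

```bash
python3 - <<'E'
from rig import r
import cv2,pickle
from h import *
s=r.sense();f=wrist(s,r.grab_frame("wrist"));pickle.dump(f,open("w2.pkl","wb"))
print(s['eef_pos'],s['tcp_rot'],s['contact_force'],s["opening"],proj(f,np.array([542.3,-203.3,86])))
u,v=proj(f,np.array([542.3,-203.3,70])).astype(int)
cv2.imwrite("pics/w2.png",cv2.resize(f["pixels"][max(v-50,0):v+50,u-65:u+65,::-1],None,fx=6,fy=6,interpolation=2));print(u-65,max(v-50,0))
E
```

```text
[ 544.28850757 -203.97747174  202.28824178] [ 3.14074591e+00 -3.06257684e-03 -4.77903119e-01] [ 0.46410193 -0.3160697   0.25365108] 0.9988045892934606 [252.32380197 189.81457052]
187 135
```

View pics/w2.png

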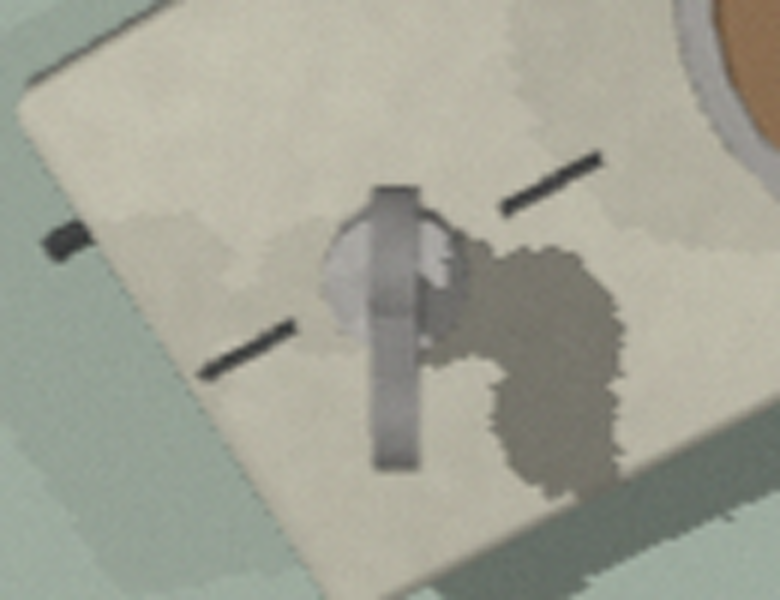

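The crop shows the key released and holding, its wings straight along the tool y axis, with the index lines (205,376)–(600,157) about 60° further on. Re-gripping now.

```bash
python3 - <<'E'
from rig import r
import pickle
from h import *
f=pickle.load(open("w2.pkl","rb"));s=r.sense()
P=lambda x,y,z:plane(f,187+(x+.5)/6-.5,135+(y+.5)/6-.5,z)[:2]
a,b=P(205,376,45),P(600,157,45);print(a,b,np.degrees(np.arctan2(*(b-a)[::-1])),(a+b)/2)
p,q=P(396,187,93),P(396,468,80);print(p,q,np.degrees(np.arctan2(*(q-p)[::-1])),(p+q)/2)
print(rel(542.3,-203.4,69,np.degrees(s["tcp_rot"][2]),s))
E
```

```text
[ 498.43347918 -205.21303971] [ 587.22026904 -201.43580043] 2.4360543459877024 [ 542.82687411 -203.32442007]
[ 554.78576646 -179.92374615] [ 529.8385486  -227.79445777] -117.52570484114672 [ 542.31215753 -203.85910196]
[-1.100e-01  1.000e-02  1.314e+01  7.000e-02 -3.000e-02 -0.000e+00]
```

>>> {"op": "apply_moves", "data": {"targets": [[[1,-0.2,0,3,0,0,0],[1,-0.2,0,6,0,0,0],[1,-0.2,0,8,0,0,0],[1,-0.2,0,10,0,0,0],[1,-0.2,0,11.5,0,0,0],[1,-0.2,0,12.6,0,0,0],[1,-0.2,0,13.3,0,0,0],[1,-0.2,0,13.3,0,0,0]]]}}

```text
clock: 6.95
eef_pos: [541.1, -202.7, 66.5]
tcp_rot: [3.14, 0.001, -0.478]
contact_force: [0.1, 0.4, 0.7]
opening: 0.999
```

>>> {"op": "apply_moves", "data": {"targets": [[[-1,0,0,0,0,0,0],[-1,0,0,0,0,0,0],[-1,0,0,0,0,0,0],[-1,0,0,0,0,0,0],[-1,0,0,0,0,0,0],[-1,0,0,0,0,0,0],[-1,0,0,0,0,0,0],[-1,0,0,0,0,0,0]]]}}

```text
clock: 7.75
eef_pos: [542.3, -203.3, 67.0]
tcp_rot: [3.14, -0.002, -0.478]
contact_force: [4.7, -3.0, 0.4]
opening: 0.088
```

>>> {"op": "apply_moves", "data": {"targets": [[[-1,0,0,0,0,0,6],[-1,0,0,0,0,0,13],[-1,0,0,0,0,0,20],[-1,0,0,0,0,0,27],[-1,0,0,0,0,0,34],[-1,0,0,0,0,0,41],[-1,0,0,0,0,0,48],[-1,0,0,0,0,0,54]]]}}

```text
clock: 8.55
eef_pos: [542.6, -203.6, 67.0]
tcp_rot: [-3.14, -0.003, -1.425]
contact_force: [2.6, -3.7, -2.5]
opening: 0.09
```

>>> {"op": "apply_moves", "data": {"targets": [[[-1,0,0,0,0,0,3],[-1,0,0,0,0,0,3]]]}}

```text
clock: 8.75
eef_pos: [542.5, -203.7, 67.0]
tcp_rot: [-3.14, -0.003, -1.478]
contact_force: [2.3, -2.0, -0.5]
opening: 0.087
```

```bash
python3 -c "
from rig import r
from h import *
s=r.sense();print(s['eef_pos'],np.degrees(s['tcp_rot']),s['contact_force'],s['wrist_torque'],s['opening'],s['joint_efforts'])"
```

```text
[ 542.54805071 -203.67102622   67.03036608] [-1.79931083e+02 -1.47725917e-01 -8.46799265e+01] [ 2.26710118 -1.97270877 -0.53640683] [-0.2522451  -0.31046586 -0.00820769] 0.08650760471999952 [  0.56099704 -60.44263601 -23.48815799   0.21561408   0.77566948
   0.90800889]
```

>>> {"op": "apply_moves", "data": {"targets": [[[-1,0,0,0,0,0,2],[-1,0,0,0,0,0,4],[-1,0,0,0,0,0,4],[-1,0,0,0,0,0,4]]]}}

```text
clock: 9.15
eef_pos: [542.5, -203.7, 67.0]
tcp_rot: [-3.14, -0.003, -1.546]
contact_force: [2.1, -1.6, -0.6]
opening: 0.086
```

```bash
python3 -c "
from rig import r
from h import *
s=r.sense();print(s['eef_pos'],np.degrees(s['tcp_rot']),s['contact_force'],s['wrist_torque'],s['opening'],s['joint_efforts'])"
```

```text
[ 542.54014151 -203.699503     66.99841432] [-1.79921030e+02 -1.45617990e-01 -8.85609778e+01] [ 2.05618764 -1.64687979 -0.64555425] [-0.21065605 -0.33662194  0.0638911 ] 0.08620251402353941 [  0.54623326 -60.40007114 -23.38890195   0.26095706   0.81645319
   0.12298881]
```

>>> {"op": "apply_moves", "data": {"targets": [[[-1,0,0,0,0,0,1.5],[-1,0,0,0,0,0,3],[-1,0,0,0,0,0,3],[-1,0,0,0,0,0,3]]]}}

```text
clock: 9.55
eef_pos: [542.6, -203.7, 67.1]
tcp_rot: [-3.14, -0.003, -1.597]
contact_force: [1.1, -1.6, -0.6]
opening: 0.091
```

```bash
python3 -c "
from rig import r
from h import *
s=r.sense();print(s['eef_pos'],np.degrees(s['tcp_rot']),s['contact_force'],s['wrist_torque'],s['opening'],s['joint_efforts'])"
```

```text
[ 542.57489462 -203.7092287    67.07900944] [-1.79914514e+02 -1.54107704e-01 -9.15056886e+01] [ 1.06166597 -1.62014451 -0.57522481] [-0.21461501 -0.29613839  0.78703325] 0.09130037420806283 [ -0.19925253 -59.99694586 -23.32524419   0.72187716   0.73333807
   0.81063939]
```

The wrist torque jumped from 0.06 to 0.79 N m, so the key is on the stop. I'll release, lift and check.

>>> {"op": "apply_moves", "data": {"targets": [[[1,0,0,0,0,0,0],[1,0,0,0,0,0,0],[1,0,0,0,0,0,0],[1,0,0,0,0,0,0],[1,0,0,0,0,0,0],[1,0,0,0,0,0,0],[1,0,0,0,0,0,0],[1,0,0,0,0,0,0]]]}}

```text
clock: 10.35
eef_pos: [542.5, -203.7, 67.0]
tcp_rot: [-3.14, -0.003, -1.597]
contact_force: [-0.2, -0.5, -0.6]
opening: 1.004
```

>>> {"op": "apply_moves", "data": {"targets": [[[1,0,0,-2,0,0,0],[1,0,0,-5,0,0,0],[1,0,0,-8,0,0,0],[1,0,0,-11,0,0,0],[1,0,0,-14,0,0,0],[1,0,0,-14,0,0,0]]]}}

```text
clock: 10.95
eef_pos: [544.6, -204.2, 211.4]
tcp_rot: [-3.134, -0.005, -1.597]
contact_force: [-0.4, -0.0, -0.4]
opening: 1.001
```

```bash
python3 - <<'E'
from rig import r
import cv2,pickle
from h import *
s=r.sense();f=wrist(s,r.grab_frame("wrist"));pickle.dump(f,open("w3.pkl","wb"))
print(s['eef_pos'],s['tcp_rot'],s["opening"])
u,v=proj(f,np.array([542.3,-203.3,70])).astype(int)
cv2.imwrite("pics/w3.png",cv2.resize(f["pixels"][max(v-50,0):v+50,u-65:u+65,::-1],None,fx=6,fy=6,interpolation=2));print(u-65,max(v-50,0))
E
```

```text
[ 544.64268047 -204.18277896  211.38813104] [-3.13352948 -0.00492682 -1.59718345] 1.0009431407012328
189 135
```

View pics/w3.png

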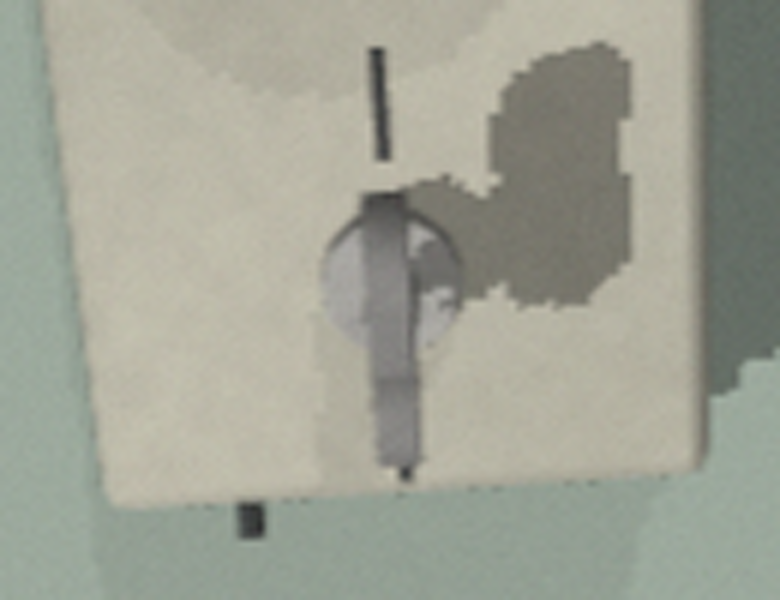

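The crop shows the wings in line with the index marks: line from (377,48) to (406,482), wings from (384,195) to (399,465). I'll put numbers on that and check the dish.

```bash
python3 - <<'E'
from rig import r
import pickle,cv2
from h import *
f=pickle.load(open("w3.pkl","rb"));s=r.sense()
P=lambda x,y,z:plane(f,189+(x+.5)/6-.5,135+(y+.5)/6-.5,z)[:2]
A=lambda a,b:np.degrees(np.arctan2(*(a-b)[::-1]))
print("index",A(P(377,48,45),P(406,482,45)),"wings",[A(P(384,195,z1),P(399,465,z2)) for z1,z2 in((93,80),(98,75),(90,84))])
p=f["pixels"].astype(int);m=(p[...,0]-p[...,2]>60).astype(np.uint8)
k,l,st,c=cv2.connectedComponentsWithStats(m);i=1+st[1:,4].argmax();print("dish",c[i],st[i],plane(f,*c[i],66))
t=r.grab_frame("top");cv2.imwrite("pics/top1.png",t["pixels"][:,:,::-1])
E
```

```text
index 2.2189677296596426 wings [np.float64(1.3344302154724257), np.float64(1.1848964293495257), np.float64(1.4492189264471418)]Traceback (most recent call last):
  File "<stdin>", line 9, in <module>
ValueError: attempt to get argmax of an empty sequence
```

```bash
python3 - <<'E'
from rig import r
import cv2
t=r.grab_frame("top");cv2.imwrite("pics/top1.png",t["pixels"][:,:,::-1])
E
```

```text
(no output)
```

View pics/top1.png

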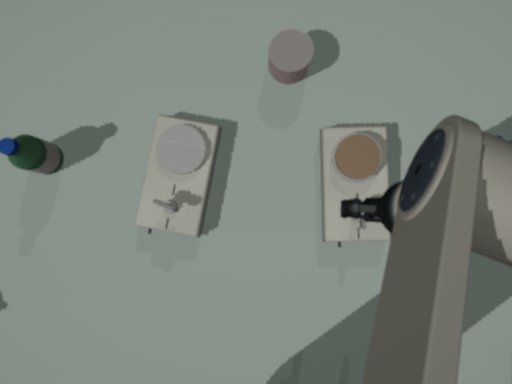

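The top view shows the dish still on its platter at (358,157). The empty turntable looks unchanged, with its key at (168,206). The arm is clear of everything.

```bash
python3 -c "
from rig import r
print(r.sense()['clock'],r.sign_off())"
```

```text
the job is handed in; nothing more can be done
11.05 None
```

I wound the key of the dish turntable clockwise to its stop in two part turns, about 56° and then about 60°. In between I opened the gripper fully and lifted clear. The job was handed in at 11.05 s.

- **At the stop:** the wrist torque about the tool axis rose from 0.06 to 0.79 N m at the end of the second turn. After release, the wings measured 1.2–1.4° and the index line 2.2°. They agree within about 1°, which is roughly the measuring error.
- **Dish and empty turntable:** the last top view shows the dish in its starting place and the empty turntable looking unchanged. The arm ended about 140 mm above the grip height with the gripper open, touching nothing.
- **Check that failed:** a numeric check of the dish in the last wrist picture found no dish pixels in view. I judged the dish from the top picture by eye instead.

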